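# Take the parking wedge out of the bench roll press

### The arm

A 6-joint arm with a two-finger parallel gripper is mounted at the origin on the work surface. World frame = base frame: x ahead of the robot, y to its left, z up, the work surface at z = 0. Lengths are in m, angles in rad, forces in N, time in s.
With the tool pointing down it reaches from about 0.375 to 0.975 m from the base axis. Payload 3.8 kg.
Tool frame: the origin (TCP) lies on the mounting face of the last link; the fingertips stand 173 mm ahead of it and the grasp point (between the pads) lies 155 mm ahead of it; z points along the fingers, y is the direction in which the jaws open and shut (so a half turn about z gives the same grasp; the last joint's range is limited). The gripper opens to 85 mm and grips with 20 to 120 N. Pads are 22 mm wide; open, the fingers measure 114 mm over their backs; the gripper's body (76 mm by 85 mm) begins 54 mm behind the grasp point. The pads swing forward as they close: fully open they stand 13 mm farther back than shut.
Start: joints at [-1.141, 0.264, 1.604, -0, 1.274, -0.037], TCP at [0.304, -0.603, 0.405] pointing down, gripper open.
Joint ranges: [-2.63, 2.63], [-0.94, 2.18], [0.31, 2.57], [-1.31, 4.45], [0, 2.66], [-2.55, 2.55]. Speed limits (rad/s): [2.57, 2.57, 3.14, 3.14, 3.14, 3.14].

### API

Orientations are given as a unit quaternion [x, y, z, w].
In Python, from workcell import env, vision, order gives the robot as it stands. The module is installed in compiled form; this text tells all that it offers.
- The arm moves only by the tool servo_tool, never from a script. Its argument "moves" is a list of rows, each an object with "travel": the shift along the world's x, y, z each as a share of 0.025 m, from -1 to 1, a list of three; "turn": the turn, a rotation vector about the world's x, y, z each as a share of 8 degrees, from -1 to 1, a list of three. In form: [{"travel": [x, y, z], "turn": [ax, ay, az]}, ...]. A call has 1 to 8 rows; each row shifts and turns the commanded pose from where the row before left it; what a row does not reach is not made up. A row lasts 1/10 s, in which the tool goes at most 50 mm and 8.59 degrees, less where a joint would pass 70% of its speed; a pose out of reach is approached as far as the arm can. A call with a number of a shift or a turn outside -1 to 1 is refused whole. A call with a gripper value outside its range is refused whole. "jaw" is the opening, from 0 (shut) to 1 (fully open), set as the call begins (left out, the last holds). The fingers move at their own pace and stop on an object; the grip force is fixed at half the most. Time passes only in rows, so rows that do not move let the fingers close. It gives the time, the measured TCP pose, the force and the opening at its end, in the units of the state.
- env.get_obs(): the state, without advancing time (a new reading comes with each control period).
- vision.capture(name): name is "scene" or "top"; returns (picture, depth): 384x512x3 uint8, red, green, blue; 384x512 float32, m along the optical axis (not along the pixel's ray), 0 where there is no reading.
- vision.camera_params(name): a dict with "fx", "fy", "cx", "cy" (pixels), "R" (3x3) and "t" (3): a world point X has camera coordinates R X + t. Camera axes: x right, y down, z forward; pixel columns grow to the right and rows downward; lengths in m; the calibration is good to about 2 mm. A picture is of the moment at which its call begins. camera_params takes no time and is no camera call.
- order.sign_off(): hands the job in, once; it reports no verdict.
Trained networks look in the newest picture that a camera, given by its name, has taken for a name from the list of things; names that differ only in an ending like _2 or _b are one class to them, and where a whole thing is asked for, a point or a joint stands for the part that bears it (a point fixed in the world has none). Each returns a list of dicts, best first, with "conf" (0 to 1); they miss things now and then, are a little off and sometimes report something else, mostly with a low value. They report only what shows in the picture. A call takes as long as a camera call. They do not tell look-alikes from the thing itself.
- vision.look_for(camera, thing): "centre" ([x, y, z] in m, in world coordinates, good to about 4 mm: the middle of the surface that is visible of it).
- vision.spot_point(camera, thing): "centre" ([x, y, z] in m, in world coordinates, good to about 4 mm: a listed point, or the origin of a listed thing).
The state is a dict: "t": time; "joint_positions": joint angles; "qvel": joint speeds; "effort": joint torques, N m; "eef_pos": TCP position; "orientation": TCP orientation; "force": force on the tool from outside, world axes, zero at the start; "wrist_torque": the same for the moment, N m; "opening": finger opening in m.
Only numpy, scipy, OpenCV 4.12 (cv2) and the standard library are available. Lean on these libraries where they do the work, as an engineer would, in place of code of your own. Each camera call takes 0.05 s, during which the arm holds its last target. There are 200 camera calls.

### The job

Get the bench roll press ready for work: lift its clear hood by the bar and swing it back over the pull of its springs until it stays fully open by itself. Then work the wooden parking wedge loose from between the rolls, so that they close, and lay it in the aluminium tray; leave the hood open and do not disturb the punch block, the glue jar or the roll of tape.

Things in the scene. Friction and masses are not known exactly. Their poses are not given: they have to be found in the camera images.
- press: Grey bench roll press fixed to the bench, 245 x 200 mm on plan, yawed a little. Origin on the bench top below the middle of the nip; x points from its front (hood bar, robot side) to its back, y along the rolls, z up. Base plate to z 19 mm. Side cheeks: inner faces y +-65 mm, x -32 to 68, top z 151 mm; spring struts outside them to y +-104; motor behind, x 78 to 132, to z 128 mm.
- hood (a joint): Hood angle, rad: 0 closed, 2.0 fully open at its stop, leaning back. Clear sheet in a steel frame, 174 mm wide, 0.45 kg. Hinged at the back; the bar goes up and back. Spring struts hold it shut (about 5 N up at the bar lifts it, less as it rises) to the over-centre point near 1.1 rad; past it they swing it on to the stop in about 1 s and hold it there. Released earlier it drops shut.
- hood_bar (a point): Middle of the hood's black round grab bar, 12 mm diameter, 112 mm long along the press's y axis, 45 mm in front of the hood's lower lip on two legs at +-50 mm along the bar. Closed: press x -157, y 0, z 65 mm, only bench below; the hood's front slopes up and back from the lip to x -66, z 167 mm. Turns with the hood, 224 mm from the hinge line: z 305 mm at 1.1 rad, 373 mm at the stop.
- hood_hinge (a point): Middle of the hood's hinge line: press x 50 mm, y 0, z 150 mm; the hinge axis is the press's y axis.
- nip (a point): Middle of the nip, between the rolls, fixed to the press: press x 0, y 0, z 88 mm, axes as the press. Lower steel roll and upper black rubber roll, both 44 mm diameter and 128 mm long along y; axes at z 60 and, parked, 116 mm. They are geared to the motor and do not turn by hand. Once the hood is up the space in front of the rolls (x below -22 mm), above the base plate, is free.
- press_roll (a joint): Height of the upper roll in m: 0 as parked on the wedge, falling to -0.011 when the rolls have closed (1 mm apart) after the wedge is out. It is sprung down on the wedge with about 21 N.
- wedge: Plain hardwood wedge, 130 mm long, 28 wide, 24 thick at the butt tapering on both faces to 5 mm at the tip, 60 g. Origin at its middle; x to the thin tip, y across, z through the thickness. At first level between the rolls, tip to the back, its middle 17 mm before the nip, 88 mm above the bench, up to 20 mm off-centre in y, so the butt sticks out 60 mm before the rolls, under the closed hood.
- wedge_grip (a point): Point in the wedge where the butt is best taken, 50 mm from its middle towards the butt (wedge x -50 mm, 22 mm thick there), axes as the wedge. Friction holds the wedge: a straight pull needs 15 to 25 N, far less while the butt is swung from side to side by about 5 mm (0.07 rad) with the nip as pivot. It is free after 50 mm of travel.
- tray: Shallow open aluminium tray standing loose on the bench left or right of the press, 230 mm long (x) by 160 mm wide (y), 22 mm high, walls and floor 3 mm, 0.7 kg. Origin at the centre of its underside, z up.
- punch_block: Bystander: wooden block, 170 x 70 x 55 mm, with six punches and awls standing in it, up to 130 mm high, on the other side of the press from the tray. Origin at the centre of its underside.
- glue_jar: Bystander: jar with white cap, 76 mm diameter, 100 mm high, at the back right. Origin at the centre of its underside.
- tape_roll: Bystander: roll of paper tape lying flat, 104 mm outside diameter, 24 mm high, at the back left. Origin at the centre of its underside.
There are look-alikes about, which are no part of the job. There is more than one size of the wedge; the job needs the middle-sized.

How it is judged:
On the way, in this order (a step that is already met when the one before it is completed fails the run):
1. the hood is swung fully open and stays there with the fingers off the press (value of joint hood above 1.8 rad and contact force between the fingers and press below 0.3 N), for 0.3 s.
2. with the hood still open, the wedge is out and the rolls have closed (value of joint hood above 1.8 rad and value of joint press_roll below -0.0095 m), for 0.1 s.
At the end, for the whole second after the job is handed in: Hood open (over 1.8 rad) and rolls closed (press_roll below -9.5 mm); the wedge lies at rest in the level tray: its middle within 75 mm (along) and 55 mm (across) of the tray's centre, at most 22 mm above the tray's underside, its long axis within 0.17 rad of level (all of step 2 and x of wedge in the frame of tray between -0.075 and 0.075 m and y of wedge in the frame of tray between -0.055 and 0.055 m and z of wedge in the frame of tray between 0 and 0.022 m and angle between wedge's own x axis and vertical between 1.4 and 1.74 rad and linear speed of wedge below 0.03 m/s and angular speed of wedge below 0.3 rad/s and angle between tray's own z axis and vertical below 0.05 rad); the robot touches nothing.
It fails at once if the wooden block of punches is shifted by more than 30 mm (distance of punch_block from where it was at the start of the episode above 0.03 m).
It fails at once if the glue jar is shifted by more than 30 mm (distance of glue_jar from where it was at the start of the episode above 0.03 m).
It fails at once if the roll of tape is shifted by more than 30 mm (distance of tape_roll from where it was at the start of the episode above 0.03 m).
It fails at once if the wooden block of punches is tipped (angle between punch_block's own z axis and vertical above 0.3 rad).
It fails at once if the glue jar is tipped (angle between glue_jar's own z axis and vertical above 0.3 rad).
It also fails if it takes over 64 s, if anything falls off the work surface, if the arm or the gripper's body presses on something with over 40 N, if the wrist force passes 120 N, or if a joint passes its speed limit or range.

## Working session

There is one attempt and no reset: what is moved stays moved. The work goes in short steps, Python scripts to look and compute and a tool call to move; the robot and the scene stay as the last step left them, time stands still between calls to the robot, and variables do not carry over. Pictures are saved under pics/ and viewed, about 8 in all and at most 12, crops included, and the job is handed in when it is done.

Besides the shell and the picture viewer there is one more tool, called by a JSON object that holds its "method" and its "body". servo_tool: Moves the arm, as the interface text tells. Shift numbers are shares of 0.025 m and turn numbers shares of 8 degrees, none past 1 either way. Its arguments: {"type":"object","properties":{"moves":{"type":"array","items":{"type":"object","properties":{"travel":{"type":"array","items":{"type":"number","minimum":-1,"maximum":1}},"turn":{"type":"array","items":{"type":"number","minimum":-1,"maximum":1}}}}},"jaw":{"type":"number"}},"required":["moves"]}

```bash
mkdir -p pics
python3 - <<'E'
from workcell import env,vision
import cv2,numpy as np
for c in("scene","top"):
    p,d=vision.capture(c); cv2.imwrite(f"pics/{c}0.png",p[:,:,::-1]); np.save(f"pics/{c}0.npy",d)
    for n in("press","hood_bar","hood_hinge","nip","wedge","wedge_grip","tray","punch_block","glue_jar","tape_roll"):
        print(c,n,[(np.round(r["centre"],3).tolist(),round(r["conf"],2)) for r in vision.spot_point(c,n)[:4]])
    k=vision.camera_params(c);print({a:np.round(k[a],3).tolist() for a in k})
o=env.get_obs();print(o["t"],o["eef_pos"],o["orientation"])
E
```

```text
scene press [([0.642, 0.055, -0.001], 0.67)]
scene hood_bar []
scene hood_hinge [([0.69, 0.054, 0.151], 0.88)]
scene nip [([0.641, 0.058, 0.088], 0.96), ([0.458, 0.355, 0.0], 0.53)]
scene wedge [([0.47, -0.169, 0.007], 0.68), ([0.678, -0.165, 0.002], 0.67), ([0.623, 0.05, 0.092], 0.53)]
scene wedge_grip [([0.404, -0.188, 0.017], 0.92), ([0.645, -0.159, 0.009], 0.58), ([0.682, 0.359, -0.005], 0.5)]
scene tray [([0.454, 0.355, 0.002], 0.84)]
scene punch_block []
scene glue_jar []
scene tape_roll [([0.683, 0.355, 0.002], 0.84)]
{'fx': 398.426, 'fy': 398.426, 'cx': 253.634, 'cy': 195.392, 'R': [[-0.182, 0.983, 0.017], [0.656, 0.134, -0.742], [-0.732, -0.124, -0.67]], 't': [0.119, -0.297, 1.5]}
top press []
top hood_bar [([0.485, 0.082, 0.064], 0.79)]
top hood_hinge [([0.688, 0.052, 0.149], 0.97)]
top nip [([0.483, 0.076, 0.062], 0.28)]
top wedge [([0.467, -0.169, 0.007], 0.65), ([0.678, -0.168, 0.006], 0.61)]
top wedge_grip [([0.643, -0.163, 0.011], 0.69), ([0.406, -0.193, 0.015], 0.63), ([0.684, 0.36, 0.003], 0.51)]
top tray [([0.459, 0.354, 0.001], 0.74)]
top punch_block [([0.447, -0.367, -0.001], 0.84)]
top glue_jar [([0.673, -0.32, 0.002], 0.66), ([0.448, -0.368, 0.0], 0.39)]
top tape_roll [([0.682, 0.359, 0.003], 0.81), ([0.458, 0.355, -0.001], 0.55)]
{'fx': 382.255, 'fy': 382.255, 'cx': 260.822, 'cy': 187.647, 'R': [[0.029, -1.0, 0.012], [-0.985, -0.031, -0.172], [0.172, -0.007, -0.985]], 't': [-0.041, 0.59, 1.027]}
1.1 [ 0.30376104 -0.60279516  0.40471065] [9.72890558e-01 2.31265996e-01 4.57439576e-06 2.80976884e-05]
```

View pics/scene0.png

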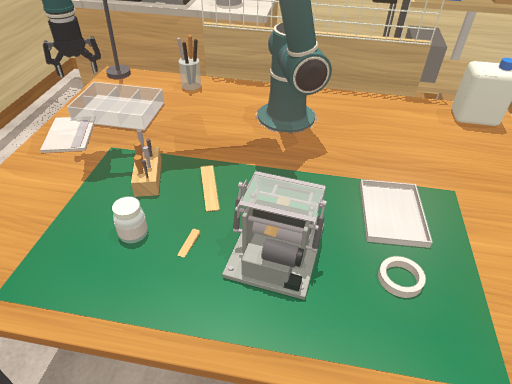

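View pics/top0.png

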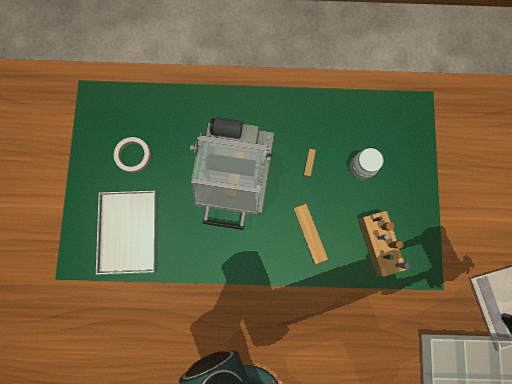

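The hood bar runs from about (204,222) to (243,228) in the top view, and the tray is at (127,232), left of the press. Wedge candidates:
- long piece on the mat at (311,234)
- short piece on the mat at (310,162)
- the piece under the hood at about (232,175), between the rolls

The one in the rolls is the middle-sized. I'll check that in a close crop and measure yaws.

```bash
cat > h.py <<'E'
import numpy as np,cv2
from workcell import env,vision
def pts(c,d,mask=None):
    k=vision.camera_params(c);v,u=np.nonzero((d>0) if mask is None else mask&(d>0))
    z=d[v,u];P=np.c_[(u-k["cx"])/k["fx"]*z,(v-k["cy"])/k["fy"]*z,z]
    return (P-np.array(k["t"]))@np.array(k["R"]),u,v
def proj(c,X):
    k=vision.camera_params(c);q=np.array(k["R"])@X+np.array(k["t"])
    return q[0]/q[2]*k["fx"]+k["cx"],q[1]/q[2]*k["fy"]+k["cy"]
def rect(P): 
    r=cv2.minAreaRect((P[:,:2]*1000).astype(np.float32));return np.round(r[0],1),np.round(r[1],1),round(r[2],1)
E
python3 - <<'E'
from h import *
im=cv2.imread("pics/top0.png");d=np.load("pics/top0.npy")
P,u,v=pts("top",d);
def sel(n,m):
    Q=P[m];print(n,len(Q),rect(Q),np.round(np.median(Q,0),3))
rgb=im[v,u].astype(int)
sel("bar",(P[:,2]>.05)&(P[:,2]<.08)&(P[:,0]<.50)&(P[:,0]>.44)&(abs(P[:,1]-.08)<.1)&(rgb.sum(1)<200))
sel("tray",(P[:,2]>.012)&(P[:,2]<.04)&(abs(P[:,0]-.456)<.15)&(abs(P[:,1]-.355)<.12))
sel("base",(P[:,2]>.012)&(P[:,2]<.027)&(abs(P[:,0]-.64)<.16)&(abs(P[:,1]-.05)<.15))
for n,(y) in(("long",(.47,-.169)),("short",(.678,-.165))):
    sel(n,(P[:,2]>.004)&(P[:,2]<.03)&(abs(P[:,0]-y[0])<.09)&(abs(P[:,1]-y[1])<.06))
a=cv2.resize(im[105:240,180:285],None,fx=4,fy=4,interpolation=2)
s=cv2.imread("pics/scene0.png")[170:300,220:335];b=cv2.resize(s,(int(115*540/130),540),interpolation=2)
a=a[:540];b=b[:,:380];cv2.imwrite("pics/crop.png",np.hstack([a[:, :420],b]))
E
```

```text
bar 159 (array([489.9,  77.1]), array([112.,  24.]), 83.2) [0.484 0.079 0.07 ]
tray 516 (array([459.4, 356.4]), array([230.3, 162.3]), 3.7) [0.465 0.379 0.02 ]
base 525 (array([657.7,  56.8]), array([200. , 244.6]), 83.0) [ 0.705 -0.03   0.019]
long 884 (array([ 470.5, -168.6]), array([118.4, 178.8]), 89.8) [ 0.47  -0.166  0.017]
short 326 (array([ 676.7, -164.7]), array([176.9, 117.8]), 0.9) [ 0.676 -0.165  0.006]
```

View pics/crop.png

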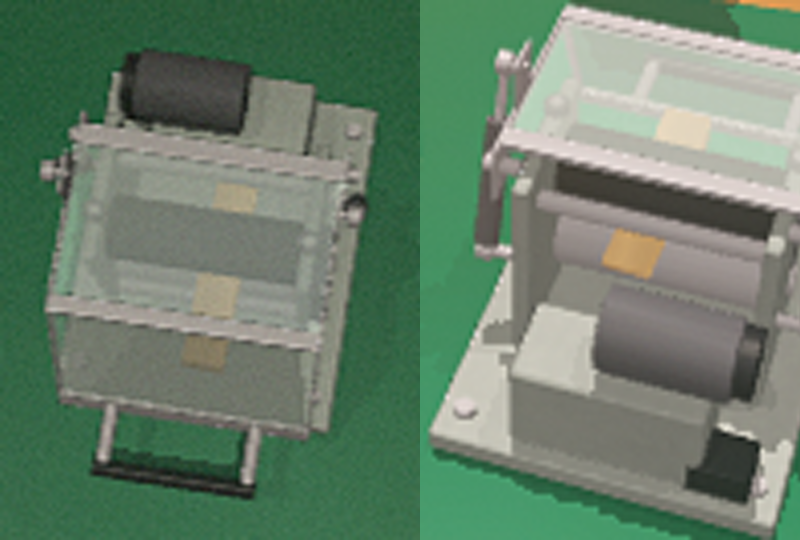

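The crop shows the wedge under the hood: its butt is at crop (205,350), and its tip sticks out behind the rolls. That is the middle-sized one. The press yaw is about -7°, with the bar at about (0.485, 0.078, 0.065). Moving above the bar, jaws along press x.

{"method": "servo_tool", "body": {"moves": [{"travel": [0.26, 0.97, 0], "turn": [0, 0, 0.25]}, {"travel": [0.26, 0.97, 0], "turn": [0, 0, 0.25]}, {"travel": [0.26, 0.97, 0], "turn": [0, 0, 0.25]}, {"travel": [0.26, 0.97, 0], "turn": [0, 0, 0.25]}, {"travel": [0.26, 0.97, 0], "turn": [0, 0, 0.25]}, {"travel": [0.26, 0.97, 0], "turn": [0, 0, 0.25]}, {"travel": [0.26, 0.97, 0], "turn": [0, 0, 0.25]}, {"travel": [0.26, 0.97, 0], "turn": [0, 0, 0.25]}], "jaw": 0.45}}

```text
t: 1.9
eef_pos: [0.3559, -0.4078, 0.4048]
orientation: [0.931, 0.365, 0.0, 0.0]
force: [-0.8, -0.3, 0.1]
opening: 0.0386
```

{"method": "servo_tool", "body": {"moves": [{"travel": [0.26, 0.97, 0], "turn": [0, 0, 0.25]}, {"travel": [0.26, 0.97, 0], "turn": [0, 0, 0.25]}, {"travel": [0.26, 0.97, 0], "turn": [0, 0, 0.25]}, {"travel": [0.26, 0.97, 0], "turn": [0, 0, 0.25]}, {"travel": [0.26, 0.97, 0], "turn": [0, 0, 0.25]}, {"travel": [0.26, 0.97, 0], "turn": [0, 0, 0.25]}, {"travel": [0.26, 0.97, 0], "turn": [0, 0, 0.25]}, {"travel": [0.26, 0.97, 0], "turn": [0, 0, 0.25]}]}}

```text
t: 2.7
eef_pos: [0.4079, -0.2138, 0.4049]
orientation: [0.871, 0.491, 0.0, 0.0]
force: [0.5, -0.4, -0.3]
opening: 0.0383
```

{"method": "servo_tool", "body": {"moves": [{"travel": [0.26, 0.97, 0], "turn": [0, 0, 0.25]}, {"travel": [0.26, 0.97, 0], "turn": [0, 0, 0.25]}, {"travel": [0.26, 0.97, 0], "turn": [0, 0, 0.25]}, {"travel": [0.26, 0.97, 0], "turn": [0, 0, 0.25]}, {"travel": [0.26, 0.97, 0], "turn": [0, 0, 0.25]}, {"travel": [0.26, 0.97, 0], "turn": [0, 0, 0.25]}, {"travel": [0.26, 0.97, 0], "turn": [0, 0, 0.25]}, {"travel": [0.26, 0.97, 0], "turn": [0, 0, 0.25]}]}}

```text
t: 3.5
eef_pos: [0.4598, -0.0197, 0.405]
orientation: [0.794, 0.608, 0.0, 0.0]
force: [0.2, -0.2, -0.3]
opening: 0.0383
```

{"method": "servo_tool", "body": {"moves": [{"travel": [0.26, 0.97, 0], "turn": [0, 0, 0.25]}, {"travel": [0.26, 0.97, 0], "turn": [0, 0, 0.25]}, {"travel": [0.25, 0.97, 0], "turn": [0, 0, 0.27]}, {"travel": [0.22, 1, 0], "turn": [0, 0, 0.27]}, {"travel": [0, 0, 0], "turn": [0, 0, 0]}, {"travel": [0, 0, 0], "turn": [0, 0, 0]}]}}

```text
t: 4.1
eef_pos: [0.4844, 0.0773, 0.4047]
orientation: [0.748, 0.663, -0.0, 0.0]
force: [-0.1, -0.2, -0.4]
opening: 0.0386
```

{"method": "servo_tool", "body": {"moves": [{"travel": [0, 0, -1]}, {"travel": [0, 0, -1]}, {"travel": [0, 0, -1]}, {"travel": [0, 0, -1]}, {"travel": [0, 0, -1]}, {"travel": [0, 0, -1]}, {"travel": [0, 0, -0.8]}, {"travel": [0, 0, -0.5]}]}}

```text
validation failed for argument at $.mo...
```

{"method": "servo_tool", "body": {"moves": [{"travel": [0, 0, 0]}, {"travel": [0, 0, 0]}, {"travel": [0, 0, 0]}, {"travel": [0, 0, 0]}, {"travel": [0, 0, 0]}], "jaw": 0}}

```text
validation failed for argument at $.mo...
```

{"method": "servo_tool", "body": {"moves": [{"travel": [0, 0, -1], "turn": [0, 0, 0]}, {"travel": [0, 0, -1], "turn": [0, 0, 0]}, {"travel": [0, 0, -1], "turn": [0, 0, 0]}, {"travel": [0, 0, -1], "turn": [0, 0, 0]}, {"travel": [0, 0, -1], "turn": [0, 0, 0]}, {"travel": [0, 0, -1], "turn": [0, 0, 0]}, {"travel": [0, 0, -0.8], "turn": [0, 0, 0]}, {"travel": [0, 0, -0.5], "turn": [0, 0, 0]}]}}

```text
t: 4.9
eef_pos: [0.4836, 0.0758, 0.2206]
orientation: [0.749, 0.662, -0.001, -0.001]
force: [-0.2, 0.4, -0.3]
opening: 0.0385
```

{"method": "servo_tool", "body": {"moves": [{"travel": [0, 0, 0], "turn": [0, 0, 0]}, {"travel": [0, 0, 0], "turn": [0, 0, 0]}, {"travel": [0, 0, 0], "turn": [0, 0, 0]}, {"travel": [0, 0, 0], "turn": [0, 0, 0]}, {"travel": [0, 0, 0], "turn": [0, 0, 0]}], "jaw": 0}}

```text
t: 5.4
eef_pos: [0.4835, 0.0767, 0.2224]
orientation: [0.749, 0.663, -0.001, -0.001]
force: [-4.9, -1.1, -0.3]
opening: 0.0098
```

Bar is held. Compute the arc.

```bash
python3 -c "
import numpy as np
r=.2238;a0=np.arctan2(-.085,-.207)
t=np.r_[0,.04,np.arange(.12,1.99,.09)]
p=np.c_[-.207*np.cos(t)-.085*np.sin(t),.207*np.sin(t)-.085*np.cos(t)]
d=np.diff(p,axis=0)/.025
for i,(a,z) in enumerate(d): print(round(t[i+1],2),np.round([a*.9925,-a*.122,z],2).tolist())"
```

```text
0.04 [-0.13, 0.02, 0.33]
0.12 [-0.22, 0.03, 0.68]
0.21 [-0.18, 0.02, 0.79]
0.3 [-0.11, 0.01, 0.8]
0.39 [-0.04, 0.0, 0.8]
0.48 [0.04, -0.0, 0.8]
0.57 [0.11, -0.01, 0.8]
0.66 [0.18, -0.02, 0.78]
0.75 [0.25, -0.03, 0.77]
0.84 [0.32, -0.04, 0.74]
0.93 [0.38, -0.05, 0.71]
1.02 [0.44, -0.05, 0.67]
1.11 [0.5, -0.06, 0.63]
1.2 [0.55, -0.07, 0.58]
1.29 [0.6, -0.07, 0.53]
1.38 [0.65, -0.08, 0.47]
1.47 [0.69, -0.08, 0.41]
1.56 [0.72, -0.09, 0.35]
1.65 [0.75, -0.09, 0.28]
1.74 [0.77, -0.09, 0.21]
1.83 [0.79, -0.1, 0.14]
1.92 [0.8, -0.1, 0.07]
```

{"method": "servo_tool", "body": {"moves": [{"travel": [-0.13, 0.02, 0.33], "turn": [0, 0, 0]}, {"travel": [-0.22, 0.03, 0.68], "turn": [0, 0, 0]}, {"travel": [-0.18, 0.02, 0.79], "turn": [0, 0, 0]}, {"travel": [-0.11, 0.01, 0.8], "turn": [0, 0, 0]}, {"travel": [-0.04, 0, 0.8], "turn": [0, 0, 0]}, {"travel": [0.04, 0, 0.8], "turn": [0, 0, 0]}]}}

```text
t: 6.0
eef_pos: [0.4672, 0.0787, 0.328]
orientation: [0.749, 0.663, -0.001, -0.0]
force: [-1.6, -2.1, -6.2]
opening: 0.0098
```

{"method": "servo_tool", "body": {"moves": [{"travel": [0.11, -0.01, 0.8], "turn": [0, 0, 0]}, {"travel": [0.18, -0.02, 0.78], "turn": [0, 0, 0]}, {"travel": [0.25, -0.03, 0.77], "turn": [0, 0, 0]}, {"travel": [0.32, -0.04, 0.74], "turn": [0, 0, 0]}, {"travel": [0.38, -0.05, 0.71], "turn": [0, 0, 0]}, {"travel": [0.44, -0.05, 0.67], "turn": [0, 0, 0]}, {"travel": [0.5, -0.06, 0.63], "turn": [0, 0, 0]}, {"travel": [0.55, -0.07, 0.58], "turn": [0, 0, 0]}]}}

```text
t: 6.8
eef_pos: [0.5338, 0.0706, 0.473]
orientation: [0.748, 0.663, -0.003, -0.002]
force: [-18.2, -1.0, 15.4]
opening: 0.0091
```

{"method": "servo_tool", "body": {"moves": [{"travel": [0.6, -0.07, 0.53], "turn": [0, 0, 0]}, {"travel": [0.65, -0.08, 0.47], "turn": [0, 0, 0]}, {"travel": [0.69, -0.08, 0.41], "turn": [0, 0, 0]}, {"travel": [0.72, -0.09, 0.35], "turn": [0, 0, 0]}]}}

```text
t: 7.2
eef_pos: [0.6028, 0.0621, 0.5195]
orientation: [0.749, 0.663, 0.002, 0.002]
force: [-3.7, -2.6, 6.0]
opening: 0.0098
```

{"method": "servo_tool", "body": {"moves": [{"travel": [0.75, -0.09, 0.28], "turn": [0, 0, 0]}, {"travel": [0.77, -0.09, 0.21], "turn": [0, 0, 0]}, {"travel": [0.79, -0.1, 0.14], "turn": [0, 0, 0]}, {"travel": [0.6, -0.08, 0.05], "turn": [0, 0, 0]}, {"travel": [0, 0, 0], "turn": [0, 0, 0]}]}}

```text
t: 7.7
eef_pos: [0.6777, 0.053, 0.5346]
orientation: [0.749, 0.663, 0.003, 0.003]
force: [1.6, -1.9, 4.8]
opening: 0.0096
```

{"method": "servo_tool", "body": {"moves": [{"travel": [0.2, 0, 0], "turn": [0, 0, 0]}, {"travel": [0, 0, 0], "turn": [0, 0, 0]}, {"travel": [0, 0, 0], "turn": [0, 0, 0]}, {"travel": [0, 0, 0.4], "turn": [0, 0, 0]}, {"travel": [0, 0, 0.8], "turn": [0, 0, 0]}, {"travel": [0, 0, 0.8], "turn": [0, 0, 0]}, {"travel": [0, 0, 0.8], "turn": [0, 0, 0]}], "jaw": 0.6}}

```text
t: 8.4
eef_pos: [0.6805, 0.054, 0.6016]
orientation: [0.748, 0.663, -0.0, -0.0]
force: [-0.4, -0.5, -0.2]
opening: 0.0515
```

{"method": "servo_tool", "body": {"moves": [{"travel": [-0.67, 0.49, 0], "turn": [0, 0, 0.94]}, {"travel": [-0.67, 0.49, 0], "turn": [0, 0, 0.94]}, {"travel": [-0.67, 0.49, 0], "turn": [0, 0, 0.94]}, {"travel": [-0.67, 0.49, 0], "turn": [0, 0, 0.94]}, {"travel": [-0.67, 0.49, 0], "turn": [0, 0, 0.94]}, {"travel": [-0.67, 0.49, 0], "turn": [0, 0, 0.94]}]}}

```text
t: 9.0
eef_pos: [0.5793, 0.1278, 0.601]
orientation: [0.434, 0.901, 0.0, 0.0]
force: [0.5, 0.2, 0.6]
opening: 0.0513
```

{"method": "servo_tool", "body": {"moves": [{"travel": [-0.67, 0.49, -0.5], "turn": [0, 0, 0.94]}, {"travel": [-0.67, 0.49, -0.8], "turn": [0, 0, 0.94]}, {"travel": [-0.67, 0.49, -0.8], "turn": [0, 0, 0.94]}, {"travel": [-0.67, 0.49, -0.8], "turn": [0, 0, 0.94]}, {"travel": [-0.67, 0.49, -0.8], "turn": [0, 0, 0.94]}, {"travel": [-0.67, 0.49, -0.8], "turn": [0, 0, 0.91]}]}}

```text
t: 9.6
eef_pos: [0.4788, 0.2012, 0.4877]
orientation: [0.058, 0.998, 0.0, 0.0]
force: [0.3, -0.3, -0.6]
opening: 0.051
```

Run:
```python
from h import *
for c in("top","scene"):
    p,d=vision.capture(c); cv2.imwrite(f"pics/{c}1.png",p[:,:,::-1]); np.save(f"pics/{c}1.npy",d)
    for n in("nip","wedge","wedge_grip","hood_bar"):
        print(c,n,[(np.round(r["centre"],3).tolist(),round(r["conf"],2)) for r in vision.spot_point(c,n)[:4]])
    if c=="top":
        P,u,v=pts(c,d);rgb=p[v,u].astype(int)
        m=(P[:,2]>.08)&(P[:,2]<.115)&(abs(P[:,0]-.59)<.05)&(abs(P[:,1]-.06)<.06)&(rgb[:,0]>rgb[:,2]+30)
        print(m.sum(),rect(P[m]),np.median(P[m],0))
a=cv2.imread("pics/top1.png")[80:240,160:320];cv2.imwrite("pics/crop1.png",cv2.resize(a,(560,560),interpolation=2))
o=env.get_obs();print(o["t"],o["eef_pos"],o["orientation"],o["joint_positions"])
```

```text
top nip [([0.638, 0.065, 0.093], 0.87), ([0.669, -0.32, 0.004], 0.42)]
top wedge [([0.467, -0.17, 0.005], 0.56), ([0.68, -0.165, 0.003], 0.56), ([0.617, 0.05, 0.09], 0.55), ([0.691, 0.053, 0.148], 0.52)]
top wedge_grip [([0.572, 0.06, 0.086], 0.9), ([0.406, -0.194, 0.015], 0.82), ([0.648, -0.162, 0.008], 0.77)]
top hood_bar [([0.698, 0.055, 0.374], 0.66)]
261 (array([588.8,  54.9]), array([28.4, 64.7]), 82.0) [0.58767314 0.05456376 0.09735722]
scene nip [([0.644, 0.062, 0.087], 0.83), ([0.458, 0.356, 0.001], 0.47), ([0.62, 0.052, 0.091], 0.3)]
scene wedge [([0.473, -0.169, 0.01], 0.77), ([0.675, -0.162, 0.004], 0.69), ([0.621, 0.048, 0.094], 0.68)]
scene wedge_grip [([0.406, -0.187, 0.016], 0.72), ([0.447, -0.366, 0.001], 0.7)]
scene hood_bar [([0.694, 0.051, 0.375], 0.84)]
10.1 [0.48074496 0.20040344 0.48878706] [6.12008618e-02 9.98125074e-01 2.99632919e-04 8.37797486e-04] [ 3.47169338e-01 -7.32693874e-02  1.81795491e+00 -1.17287531e-04
  1.39513135e+00 -1.10112828e+00]
```

View pics/crop1.png

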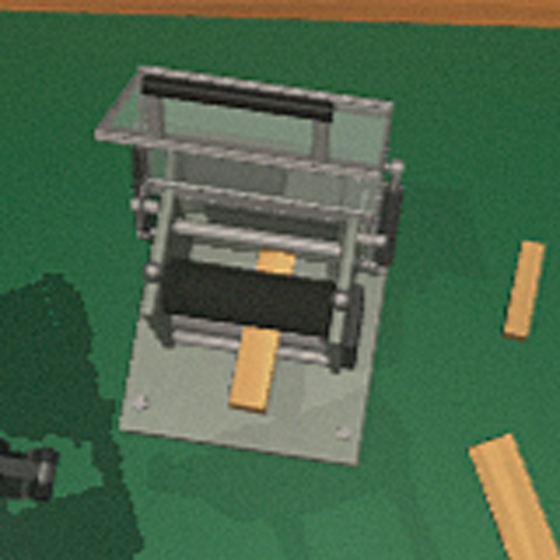

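The hood is open (bar at z 0.374). The butt shows at crop (250,385), gripping point at about (0.571, 0.0575). The other two wedges are on the mat to the right.

{"method": "servo_tool", "body": {"moves": [{"travel": [0.52, -0.82, 0], "turn": [0, 0, 0]}, {"travel": [0.52, -0.82, 0], "turn": [0, 0, 0]}, {"travel": [0.52, -0.82, 0], "turn": [0, 0, 0]}, {"travel": [0.52, -0.82, 0], "turn": [0, 0, 0]}, {"travel": [0.52, -0.82, 0], "turn": [0, 0, 0]}, {"travel": [0.52, -0.82, 0], "turn": [0, 0, 0]}, {"travel": [0.5, -0.8, -0.5], "turn": [0, 0, 0]}, {"travel": [0, 0, -0.8], "turn": [0, 0, 0]}]}}

```text
t: 10.9
eef_pos: [0.5726, 0.0551, 0.4569]
orientation: [0.062, 0.998, -0.0, 0.002]
force: [0.1, 0.8, -0.4]
opening: 0.0511
```

{"method": "servo_tool", "body": {"moves": [{"travel": [0, 0, -1], "turn": [0, 0, 0]}, {"travel": [0, 0, -1], "turn": [0, 0, 0]}, {"travel": [0, 0, -1], "turn": [0, 0, 0]}, {"travel": [0, 0, -1], "turn": [0, 0, 0]}, {"travel": [0, 0, -1], "turn": [0, 0, 0]}, {"travel": [0, 0, 0], "turn": [0, 0, 0]}]}}

```text
t: 11.5
eef_pos: [0.5691, 0.0572, 0.3262]
orientation: [0.061, 0.998, -0.0, -0.004]
force: [0.4, 0.2, -1.5]
opening: 0.0514
```

Now 78 mm more down, then close.

{"method": "servo_tool", "body": {"moves": [{"travel": [0.05, 0, -0.8], "turn": [0, 0, 0]}, {"travel": [0, 0, -0.8], "turn": [0, 0, 0]}, {"travel": [0, 0, -0.8], "turn": [0, 0, 0]}, {"travel": [0, 0, -0.7], "turn": [0, 0, 0]}, {"travel": [0, 0, 0], "turn": [0, 0, 0]}]}}

```text
t: 12.0
eef_pos: [0.5713, 0.0574, 0.2515]
orientation: [0.061, 0.998, -0.0, -0.002]
force: [-1.6, -0.4, -0.7]
opening: 0.0515
```

{"method": "servo_tool", "body": {"moves": [{"travel": [0, 0, 0], "turn": [0, 0, 0]}, {"travel": [0, 0, 0], "turn": [0, 0, 0]}, {"travel": [0, 0, 0], "turn": [0, 0, 0]}, {"travel": [0, 0, 0], "turn": [0, 0, 0]}], "jaw": 0}}

```text
t: 12.4
eef_pos: [0.5726, 0.0573, 0.2543]
orientation: [0.061, 0.998, -0.0, 0.001]
force: [-0.1, -3.3, 3.7]
opening: 0.0267
```

{"method": "servo_tool", "body": {"moves": [{"travel": [-0.06, 0.2, 0], "turn": [0, 0, -0.5]}, {"travel": [-0.12, -0.18, 0], "turn": [0, 0, 0.5]}, {"travel": [-0.12, -0.18, 0], "turn": [0, 0, 0.5]}, {"travel": [-0.12, 0.22, 0], "turn": [0, 0, -0.5]}, {"travel": [-0.12, 0.22, 0], "turn": [0, 0, -0.5]}, {"travel": [-0.12, -0.2, 0], "turn": [0, 0, 0.5]}, {"travel": [-0.12, -0.2, 0], "turn": [0, 0, 0.5]}, {"travel": [-0.12, 0.23, 0], "turn": [0, 0, -0.5]}]}}

```text
t: 13.2
eef_pos: [0.5526, 0.0599, 0.2544]
orientation: [0.061, 0.998, 0.0, 0.006]
force: [12.4, -1.6, -7.6]
opening: 0.0265
```

Moving 20 mm out with about 12 N; continue.

{"method": "servo_tool", "body": {"moves": [{"travel": [-0.12, 0.24, 0], "turn": [0, 0, -0.5]}, {"travel": [-0.12, -0.22, 0], "turn": [0, 0, 0.5]}, {"travel": [-0.12, -0.22, 0], "turn": [0, 0, 0.5]}, {"travel": [-0.12, 0.25, 0], "turn": [0, 0, -0.5]}, {"travel": [-0.12, 0.26, 0], "turn": [0, 0, -0.5]}, {"travel": [-0.12, -0.24, 0], "turn": [0, 0, 0.5]}, {"travel": [-0.12, -0.24, 0], "turn": [0, 0, 0.5]}, {"travel": [-0.12, 0.27, 0], "turn": [0, 0, -0.5]}]}}

```text
t: 14.0
eef_pos: [0.5284, 0.0625, 0.2542]
orientation: [0.061, 0.998, 0.001, 0.005]
force: [12.2, -0.4, -6.5]
opening: 0.0269
```

{"method": "servo_tool", "body": {"moves": [{"travel": [-0.2, 0.02, 0], "turn": [0, 0, 0]}, {"travel": [-0.3, 0.03, 0], "turn": [0, 0, 0]}, {"travel": [-0.4, 0.04, 0], "turn": [0, 0, 0]}, {"travel": [-0.6, 0.06, 0], "turn": [0, 0, 0]}, {"travel": [0, 0, 0], "turn": [0, 0, 0]}]}}

```text
t: 14.5
eef_pos: [0.4851, 0.067, 0.2519]
orientation: [0.06, 0.998, -0.0, -0.002]
force: [-0.4, -0.6, -1.2]
opening: 0.0268
```

{"method": "servo_tool", "body": {"moves": [{"travel": [-0.6, 0.06, 0.2], "turn": [0, 0, 0]}, {"travel": [-0.6, 0.06, 0.6], "turn": [0, 0, 0]}, {"travel": [0, 0, 0.9], "turn": [0, 0, 0]}, {"travel": [0, 0, 0.9], "turn": [0, 0, 0]}, {"travel": [0, 0, 0.5], "turn": [0, 0, 0]}, {"travel": [0, 0, 0], "turn": [0, 0, 0]}]}}

```text
t: 15.1
eef_pos: [0.4586, 0.0699, 0.3324]
orientation: [0.06, 0.998, 0.0, 0.002]
force: [0.5, 0.1, -0.6]
opening: 0.0266
```

Run:
```python
from h import *
c="top"; p,d=vision.capture(c); cv2.imwrite("pics/top2.png",p[:,:,::-1])
for n in("wedge_grip","wedge","tray","hood_bar"): print(n,[(np.round(r["centre"],3).tolist(),round(r["conf"],2)) for r in vision.spot_point(c,n)[:4]])
q,ds=vision.capture("scene")
a=cv2.resize(p[80:260,80:320,::-1],None,fx=1.6,fy=2*.8,interpolation=2)
b=cv2.resize(q[150:310,200:440,::-1],None,fx=1.6,fy=1.8,interpolation=2)
cv2.imwrite("pics/c2.png",np.hstack([a,b]))
P,u,v=pts(c,d);rgb=p[v,u].astype(int)
m=(P[:,2]>.125)&(P[:,2]<.2)&(abs(P[:,0]-.52)<.1)&(abs(P[:,1]-.07)<.06)&(rgb[:,0]>rgb[:,2]+50)
print(m.sum(),rect(P[m]),np.median(P[m],0))
for n,P1 in(("top",P),("scene",pts("scene",ds)[0])):
    m=(abs(P1[:,0]-.641)<.012)&(abs(P1[:,1]-.06)<.04)&(P1[:,2]>.1)&(P1[:,2]<.15);print(n,"roll top",np.percentile(P1[m][:,2],[50,90]))
o=env.get_obs();print(o["t"],o["eef_pos"],o["orientation"])
```

```text
wedge_grip [([0.407, -0.194, 0.015], 0.68), ([0.674, -0.32, -0.002], 0.6), ([0.648, -0.161, 0.011], 0.45)]
wedge [([0.471, -0.17, 0.006], 0.8), ([0.45, -0.367, -0.002], 0.69), ([0.676, -0.166, 0.003], 0.64)]
tray [([0.46, 0.352, -0.001], 0.9)]
hood_bar [([0.697, 0.052, 0.372], 0.94)]
42 (array([565. ,  57.3]), array([25.6, 15.6]), 89.9) [0.56787944 0.06236697 0.16448135]
top roll top [0.12537759 0.12818236]Traceback (most recent call last):
  File "<stdin>", line 12, in <module>
    return _quantile_unchecked(
        a, q, axis, out, overwrite_input, method, keepdims, weights)
    return _ureduce(a,
                    func=_quantile_ureduce_func,
    ...<5 lines>...
                    overwrite_input=overwrite_input,
                    method=method)
    r = func(a, **kwargs)
    result = _quantile(arr,
                       quantiles=q,
    ...<2 lines>...
                       out=out,
                       weights=wgt)
    slices_having_nans = np.isnan(arr[-1, ...])
                                  ~~~^^^^^^^^^
IndexError: index -1 is out of bounds for axis 0 with size 0
```

View pics/c2.png

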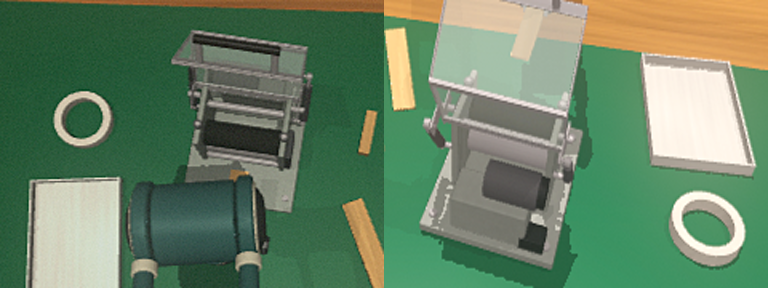

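The left half shows the wedge tip peeking past the wrist, held. The upper roll's top has dropped to z 0.128, so the rolls are closed, and the hood is open. On to the tray.

{"method": "servo_tool", "body": {"moves": [{"travel": [-0.17, 0.94, 0], "turn": [0, 0, 0.11]}, {"travel": [-0.17, 0.94, 0], "turn": [0, 0, 0.11]}, {"travel": [-0.17, 0.94, 0], "turn": [0, 0, 0.11]}, {"travel": [-0.17, 0.94, 0], "turn": [0, 0, 0.11]}, {"travel": [-0.17, 0.94, 0], "turn": [0, 0, 0.11]}, {"travel": [-0.17, 0.94, 0], "turn": [0, 0, 0.11]}]}}

```text
t: 16.0
eef_pos: [0.4318, 0.2115, 0.3292]
orientation: [0.014, 1.0, -0.0, -0.001]
force: [0.7, -0.5, -0.4]
opening: 0.0266
```

{"method": "servo_tool", "body": {"moves": [{"travel": [-0.17, 0.94, 0], "turn": [0, 0, 0.11]}, {"travel": [-0.17, 0.94, 0], "turn": [0, 0, 0.11]}, {"travel": [-0.17, 0.94, 0], "turn": [0, 0, 0.11]}, {"travel": [-0.17, 0.94, 0], "turn": [0, 0, 0.11]}, {"travel": [-0.17, 0.94, 0], "turn": [0, 0, 0.11]}, {"travel": [-0.15, 0.94, 0], "turn": [0, 0, 0.11]}, {"travel": [0, 0, 0], "turn": [0, 0, 0]}]}}

```text
t: 16.7
eef_pos: [0.4068, 0.3537, 0.3293]
orientation: [-0.033, 0.999, 0.0, -0.001]
force: [0.4, 0.2, 0.1]
opening: 0.0268
```

{"method": "servo_tool", "body": {"moves": [{"travel": [0, 0, -0.8], "turn": [0, 0, 0]}, {"travel": [0, 0, -0.9], "turn": [0, 0, 0]}, {"travel": [0, 0, -0.9], "turn": [0, 0, 0]}, {"travel": [0, 0, -0.9], "turn": [0, 0, 0]}, {"travel": [0, 0, -0.9], "turn": [0, 0, 0]}, {"travel": [0, 0, -0.7], "turn": [0, 0, 0]}, {"travel": [0, 0, 0], "turn": [0, 0, 0]}]}}

```text
t: 17.4
eef_pos: [0.4058, 0.3497, 0.1991]
orientation: [-0.031, 1.0, -0.002, -0.003]
force: [-0.0, -0.1, -1.0]
opening: 0.0267
```

Remaining 16 mm.

{"method": "servo_tool", "body": {"moves": [{"travel": [0, 0, -0.3], "turn": [0, 0, 0]}, {"travel": [0, 0, -0.25], "turn": [0, 0, 0]}, {"travel": [0, 0, 0], "turn": [0, 0, 0]}, {"travel": [0, 0, 0], "turn": [0, 0, 0]}]}}

```text
t: 17.8
eef_pos: [0.4075, 0.3518, 0.1894]
orientation: [-0.032, 1.0, 0.0, 0.0]
force: [-0.3, 0.6, -0.6]
opening: 0.0264
```

{"method": "servo_tool", "body": {"moves": [{"travel": [0, 0, -0.12], "turn": [0, 0, 0]}, {"travel": [0, 0, -0.1], "turn": [0, 0, 0]}, {"travel": [0, 0, 0], "turn": [0, 0, 0]}]}}

```text
t: 18.1
eef_pos: [0.4071, 0.3517, 0.1832]
orientation: [-0.032, 0.999, -0.0, -0.0]
force: [-0.8, -0.0, 0.4]
opening: 0.0265
```

{"method": "servo_tool", "body": {"moves": [{"travel": [0, 0, 0], "turn": [0, 0, 0]}, {"travel": [0, 0, 0], "turn": [0, 0, 0]}, {"travel": [0, 0, 0], "turn": [0, 0, 0]}, {"travel": [0, 0, 0.3], "turn": [0, 0, 0]}, {"travel": [0, 0, 0.7], "turn": [0, 0, 0]}, {"travel": [0, 0, 1], "turn": [0, 0, 0]}, {"travel": [0, 0, 1], "turn": [0, 0, 0]}, {"travel": [0, 0, 1], "turn": [0, 0, 0]}], "jaw": 0.6}}

```text
t: 18.9
eef_pos: [0.4072, 0.3517, 0.285]
orientation: [-0.032, 0.999, 0.0, 0.0]
force: [-0.0, 0.6, 0.2]
opening: 0.0511
```

{"method": "servo_tool", "body": {"moves": [{"travel": [0, -0.5, 0.8], "turn": [0, 0, 0]}, {"travel": [0, -1, 0.8], "turn": [0, 0, 0]}, {"travel": [0, -1, 0.5], "turn": [0, 0, 0]}, {"travel": [0, -1, 0], "turn": [0, 0, 0]}, {"travel": [0, -1, 0], "turn": [0, 0, 0]}, {"travel": [0, -1, 0], "turn": [0, 0, 0]}, {"travel": [0, -1, 0], "turn": [0, 0, 0]}, {"travel": [0, 0, 0], "turn": [0, 0, 0]}]}}

```text
t: 19.7
eef_pos: [0.4069, 0.1872, 0.3364]
orientation: [-0.03, 1.0, -0.0, 0.0]
force: [0.6, 0.2, 1.0]
opening: 0.051
```

Run:
```python
from h import *
for c in("top","scene"):
    p,d=vision.capture(c); cv2.imwrite(f"pics/{c}3.png",p[:,:,::-1])
    P,u,v=pts(c,d);rgb=p[v,u].astype(int)
    m=(P[:,2]>.004)&(P[:,2]<.05)&(abs(P[:,0]-.458)<.1)&(abs(P[:,1]-.356)<.07)&(rgb[:,0]>rgb[:,2]+50)
    print(c,m.sum(),rect(P[m]),np.median(P[m],0),np.percentile(P[m][:,2],[5,95]))
    m=(P[:,2]>.012)&(P[:,2]<.03)&(abs(P[:,0]-.456)<.15)&(abs(P[:,1]-.355)<.12);print("tray",rect(P[m]))
    for n in("wedge","tray","hood_bar","punch_block","glue_jar","tape_roll"): print(n,[(np.round(r["centre"],3).tolist(),round(r["conf"],2)) for r in vision.spot_point(c,n)[:3]])
    m=(abs(P[:,0]-.641)<.012)&(abs(P[:,1]-.06)<.04)&(P[:,2]>.1)&(P[:,2]<.15)
    if m.any():print("roll top",np.percentile(P[m][:,2],[50,90]))
o=env.get_obs();print(o["t"],o["eef_pos"],o["force"])
```

```text
top 98 (array([504.3, 357. ]), array([30.8, 27.7]), 7.3) [0.50580339 0.35848678 0.01020112] [0.00592315 0.01561734]
tray (array([459.9, 358.4]), array([229.3, 163.5]), 2.6)
wedge [([0.469, -0.171, 0.008], 0.7), ([0.68, -0.166, 0.004], 0.62)]
tray [([0.458, 0.353, -0.0], 0.97)]
hood_bar [([0.697, 0.054, 0.376], 0.74)]
punch_block [([0.446, -0.368, -0.002], 0.88)]
glue_jar [([0.672, -0.322, 0.0], 0.64)]
tape_roll [([0.682, 0.357, 0.003], 0.94)]
roll top [0.12564338 0.1278055 ]
scene 413 (array([457.2, 358.4]), array([128.8,  36.2]), 3.4) [0.46015211 0.35443866 0.01766084] [0.008258   0.02711489]
tray (array([459.6, 356.4]), array([234.9, 162.3]), 3.5)
wedge [([0.473, -0.169, 0.008], 0.83), ([0.677, -0.162, 0.001], 0.8), ([0.455, 0.358, 0.016], 0.69)]
tray [([0.457, 0.356, 0.003], 0.89), ([0.642, 0.061, 0.09], 0.47)]
hood_bar [([0.694, 0.051, 0.375], 0.69)]
punch_block [([0.446, -0.366, -0.0], 0.6)]
glue_jar [([0.673, -0.321, 0.004], 0.66), ([0.692, 0.054, 0.15], 0.32)]
tape_roll [([0.68, 0.358, -0.003], 0.74)]
20.4 [0.40723961 0.18937552 0.33583328] [ 0.07510001  0.16900756 -0.25793347]
```

View pics/scene3.png

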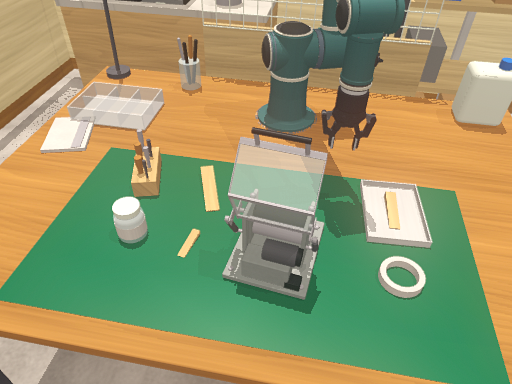

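The wedge lies in the tray at (393,210). The hood is up with its bar at (282,136), and the gripper is clear.

```bash
python3 -c "
from workcell import order;print(order.sign_off())"
```

```text
the job is handed in; nothing more can be done
None
```

I swung the hood open by its bar to its stop, worked the wedge out from between the rolls with small side swings, and laid it in the aluminium tray. I handed the job in at about 20 s of the 64 s allowed; the sign-off gives no verdict.

What the last checks showed:
- **Hood:** the bar is at z ≈ 0.375 m, which matches the stop at 0.373 m, and it stays there with the gripper away.
- **Rolls:** the upper roll's top reads about 0.128 m, against 0.138 m parked. That fits closed (0.127 m) within the camera's accuracy, but the roll joint itself can't be read.
- **Wedge:** its middle is within about 5 mm of the tray's centre, lying flat and in line with the tray. This rests mostly on the scene camera, because the arm partly hid the wedge in the top view.
- **Tray and bystanders:** the tray, punch block, glue jar and tape roll are where they started, within measuring error.
- **Robot:** the fingers are clear of everything and the measured force is about zero.

No check failed or disagreed. The detector listed the two look-alike wedges on the mat first in both cameras, so I picked the wedge by where it lay.

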